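Put away the container left out of the two-bay rack

TASK

One of the two containers, the glass jar or the squat tin, has been left out of the wooden two-bay rack. Slide the rack's guard by its knob as far as it goes, clear of the empty bay; then push the container that was left out along the worktop, without lifting or tipping it (its lid only rests on it), until it stands fully home in that empty bay, and last slide the guard as far as it goes back across it. Leave the container that is already in the rack, and the other things around, where they are.

Things in the scene. Friction and masses are not known exactly. Their poses are not given: they have to be found in the camera images.
- rack: Fixed wooden rack, 214 mm wide, two bays side by side, no floor and no step: things stand on the worktop. Origin on the worktop, middle of the open front (mouth); x points into the rack, y to its left. Side boards and the divider (y = 0) 10 thick, 42 high; back board 75 high, its face at x = 90. Each bay 92 wide, middles at y = +51 and -51 mm. One bay, either one, is empty at the start.
- bay_left (a point): Point on the worktop at the middle of the left bay's mouth (rack x = 0, y = +51 mm). Overhead, a microwave hangs 470 mm above the worktop at the left (world y above 0.13, x beyond about 0.5): keep the wrist clear.
- bay_right (a point): Point on the worktop at the middle of the right bay's mouth (rack x = 0, y = -51 mm). Overhead, a wall cabinet hangs 450 mm above the worktop at the right (world y below about 0.13, x beyond about 0.59): keep the wrist clear.
- guard (a joint): The guard, a pale board 96 wide, 38 high, 10 thick, slides along the mouth (its middle plane at rack x = -10 mm). Value in m: 0 = end stop, across the left bay; 0.102 = end stop, across the right bay; its middle is at rack y = 0.051 - value. It starts between, partly across both bays. Friction 1.5 N; it stays where it is left.
- guard_knob (a point): Centre of the top of the guard's upright steel knob, 78 mm above the worktop, at rack x = -10 mm on the guard's middle line. Stem 14 mm in diameter from 45 to 70 mm above the worktop, head 18 mm in diameter above that.
- jar: Round clear glass jar, dark flat lid, diameter 65, height 86 mm, about 0.33 kg. Origin at the centre of its underside, z up. At the start it is either in a bay (its middle 46 to 49 mm behind the mouth) or out on the worktop, to the right and in front of the rack. Fully home: its middle about 55 mm behind the mouth.
- tin: Round squat upright tin with a pale lid, diameter 75, height 58 mm, about 0.26 kg. Origin at the centre of its underside, z axis up. At the start it is where the jar is not: in a bay or out on the worktop. Fully home: its middle about 51 mm behind the mouth.
- pepper: Bystander: green bell pepper, 68 x 67 x 74 mm, standing to the left of the work. Origin at the centre of its underside.
- shaker: Bystander: small shaker with a domed top, 44 mm in diameter, 90 high, standing to the right of the rack. Origin at the centre of its underside.
- timer: Bystander: two-part kitchen timer, 66 mm in diameter, 56 high, standing at the right. Origin at the centre of its underside.

How it is judged:
By the outcome, as a careful person would: the job done as asked, in the order asked, and still so for the second after the job is handed in, with the robot touching nothing.
It also fails if it takes over 72 s, if anything falls off the work surface, if the arm or the gripper's body presses on something with over 40 N, if the wrist force passes 120 N, or if a joint passes its speed limit or range.

ROBOT

A 6-joint arm with a two-finger parallel gripper is mounted at the origin on a cart in front of the work surface, level with it; the furniture and walls round the work are solid. World frame = base frame: x ahead of the robot, y to its left, z up, the work surface at z = 0. Lengths are in mm, angles in rad, forces in N, time in s.
With the tool pointing down it reaches from about 400 to 925 mm from the base axis. Payload 12.5 kg.
Tool frame: the origin (TCP) lies midway between the tips of the shut fingers; the grasp point (between the pads) lies 19 mm behind it (env.pinch_z is the z of the grasp point in the tool frame, in mm); z points along the fingers, y is the line along which they close (so a half turn about z gives the same grasp; the last joint's range is limited). The gripper opens to 95 mm and grips with 3 to 60 N. Pads are 20 mm wide; open, the fingers measure 119 mm over their backs; the gripper's body (75 mm by 180 mm) begins 59 mm behind the grasp point.
Start: joints at [1.135, 0.491, 1.559, -0, 1.092, -0.106], TCP at [202.392, 591.341, 214.661] pointing down, gripper open.
Joint ranges: [-3.1, 3.1], [-0.84, 2.19], [0.05, 2.79], [-1.13, 4.28], [0.06, 2.93], [-2.69, 2.69]. Speed limits (rad/s): [2.22, 2.22, 2.79, 3.14, 3.14, 3.14].

INTERFACE

Orientations are given as [roll, pitch, yaw] about the fixed x, y, z axes, in that order (R = Rz(yaw) Ry(pitch) Rx(roll)).
In Python, from cell import env, eyes gives the robot as it stands.
- The arm moves only by the shell command python3 -m inch 'ROWS'. ROWS is JSON, a list of rows, each a list of 3 entries, a list of its own where there are three numbers: the shift along the tool's x, y, z in units of 60 mm (1.0 is 60 mm), then the turn about the tool's z in units of 5 degrees (1.0 is 5 degrees), then the closure, from -1 (fully open) to 1 (shut). In form: [[[tx, ty, tz], turn, claw], ...]. A call has exactly 10 rows; each row shifts and turns the commanded pose from where the row before left it, along the tool's axes as they then stand; what a row does not reach is not made up. A row lasts 1/8 s, in which the tool goes at most 62.5 mm and 10.7 degrees, less where a joint would pass 70% of its speed; a pose out of reach is approached as far as the arm can. A call is refused whole if a number of a shift passes 1 or a number of a turn 1, either way. A call with a gripper value outside its range is refused whole. The fingers move at their own pace and stop on an object; the grip force is fixed at half the most. Time passes only in rows, so rows that do not move let the fingers close, or fill a call up. It gives the time, the measured TCP pose, the force, the opening and the grip force at its end, in the units of the state.
- env.state(): the state, without advancing time (a new reading comes with each control period).
- eyes.read_camera(name): name is "scene" or "top" or "wrist"; returns a dict with "pixels" (400x640x3 uint8, red, green, blue), "fx", "fy", "cx", "cy" (pixels), "distortion" ([k1, k2, p1, p2, k3] as OpenCV has them; the pictures are not rectified), "extrinsics" (4x4, takes a point from world to camera coordinates). Camera axes: x right, y down, z forward; pixel columns grow to the right and rows downward; lengths in mm; the calibration is good to about 2 mm. A picture is of the moment at which its call begins. There is no depth.
- env.job_done(): hands the job in; it is judged then, once.
Trained networks look in a picture, given as the dict that the camera call returned (one of the last four; its "shot" number tells which), for a name from the list of things; names that differ only in an ending like _2 or _b are one class to them, and where a whole thing is asked for, a point or a joint stands for the part that bears it (a point fixed in the world has none). Each returns a list of dicts, best first, with "score" (0 to 1); they miss things now and then, are a little off and sometimes report something else, mostly with a low value. They report only what shows in the picture. A call takes as long as a camera call.
- eyes.boxes_of(name, picture): "centre" ([row, column] in pixels, amid what is visible of it).
- eyes.cut_out(name, picture): "mask" (400x640 bool, what is visible of it) and "centre" ([row, column] in pixels, amid what is visible of it).
- eyes.spot_point(name, picture): "centre" ([row, column] in pixels: a listed point, or the origin of a listed thing).
The state is a dict: "t": time; "joints": joint angles; "qvel": joint speeds; "tau": joint torques, N m; "eef_pos": TCP position; "tcp_rot": TCP orientation; "ft_force": force on the tool from outside, world axes, zero at the start; "moment": the same for the moment, N m; "opening": opening from 0.0 (shut) to 1.0 (fully open); "grip_force": force on a finger pad.
Only numpy, scipy, OpenCV 4.12 (cv2) and the standard library are available. Lean on these libraries where they do the work, as an engineer would, in place of code of your own. Each camera call takes 0.05 s, during which the arm holds its last target. There are 200 camera calls.

## Working session

There is one attempt and no reset: what is moved stays moved. The work goes in short steps, Python scripts to look and compute and a shell command to move; the robot and the scene stay as the last step left them, time stands still between calls to the robot, and variables do not carry over. Pictures are saved under pics/ and viewed, at most 13 in all, crops included, and the job is handed in when it is done.

```bash
mkdir -p pics
cat > h.py <<'E'
import numpy as np, cv2
from cell import env, eyes
def ray(p,rc):
    K=np.array([[p["fx"],0,p["cx"]],[0,p["fy"],p["cy"]],[0,0,1.]])
    u=cv2.undistortPoints(np.array([[[rc[1],rc[0]]]],float),K,np.array(p["distortion"],float))[0,0]
    E=np.array(p["extrinsics"]);R=E[:3,:3];t=E[:3,3]
    return -R.T@t, R.T@np.array([u[0],u[1],1.])
def at(p,rc,z):
    o,d=ray(p,rc); return o+d*(z-o[2])/d[2]
def proj(p,X):
    K=np.array([[p["fx"],0,p["cx"]],[0,p["fy"],p["cy"]],[0,0,1.]]);E=np.array(p["extrinsics"],float)
    return cv2.projectPoints(np.array(X,float).reshape(-1,1,3),cv2.Rodrigues(E[:3,:3])[0],E[:3,3],K,np.array(p["distortion"],float))[0].reshape(-1,2)
def save(p,n): cv2.imwrite("pics/"+n,cv2.cvtColor(p["pixels"],cv2.COLOR_RGB2BGR))
E
python3 - <<'E'
from h import *
np.set_printoptions(precision=1,suppress=True)
s=env.state();print(s["eef_pos"],s["tcp_rot"],s["t"])
Z=dict(bay_left=0,bay_right=0,guard_knob=78,jar=0,tin=0,pepper=0,shaker=0,timer=0,rack=0)
for c in("scene","top"):
    p=eyes.read_camera(c);save(p,c+"0.png")
    for n,z in Z.items():
        r=eyes.spot_point(n,p)[:2]
        print(c,n,[(round(q["score"],2),np.array(q["centre"]),at(p,q["centre"],z)) for q in r])
E
```

```text
[202.3 591.1 214.1] [-3.1 -0.   2.8] 0.0
scene bay_left [(0.69, array([197.3, 290. ]), array([565.6,   0.1,   0. ]))]
scene bay_right [(0.7, array([222., 305.]), array([ 547.1, -112.4,   -0. ]))]
scene guard_knob [(0.75, array([190.6, 293.8]), array([541.2, -65. ,  78. ]))]
scene jar [(0.61, array([195.3, 308. ]), array([614.7, -18.9,   0. ]))]
scene tin [(0.62, array([300.4, 346. ]), array([ 488.9, -383.1,    0. ]))]
scene pepper [(0.68, array([180.7, 236.1]), array([467.2, 152.3,   0. ])), (0.57, array([189.9, 293.7]), array([592.2,  24.4,   0. ]))]
scene shaker [(0.69, array([264.1, 404.4]), array([ 674.3, -368.8,   -0. ]))]
scene timer [(0.79, array([300.8, 411.8]), array([ 614.2, -461.5,    0. ]))]
scene rack [(0.62, array([211.4, 298.8]), array([555.3, -66.3,   0. ]))]
top bay_left [(0.75, array([197.1, 277.9]), array([552.4, -13.3,   0. ])), (0.52, array([229.7, 221.9]), array([453.5, 151.6,   0. ]))]
top bay_right []
top guard_knob [(0.49, array([197. , 297.3]), array([543. , -77.6,  78. ])), (0.4, array([216.6, 403.4]), array([ 490.4, -371.9,   78. ]))]
top jar [(0.86, array([177.2, 278.6]), array([612.9, -14. ,   0. ]))]
top tin [(0.8, array([214.1, 402.9]), array([ 504.1, -385.5,    0. ])), (0.7, array([199. , 307.7]), array([ 547.3, -102.7,    0. ]))]
top pepper []
top shaker [(0.56, array([162.2, 395.1]), array([ 660.9, -364.9,    0. ]))]
top timer [(0.84, array([180.9, 426.4]), array([ 604.3, -457.6,    0. ]))]
top rack [(0.77, array([199.5, 292.6]), array([545.5, -57.5,   0. ]))]
```

View pics/scene0.png

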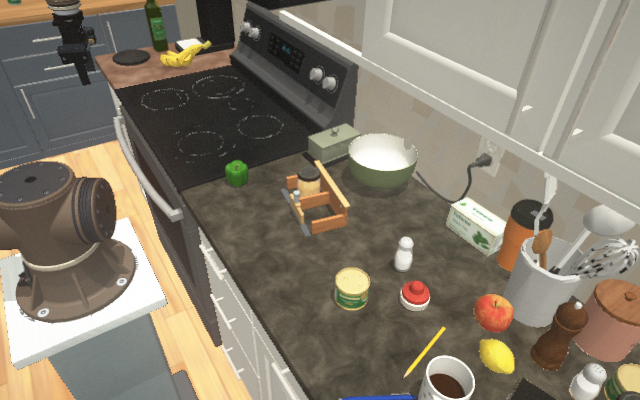

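View pics/top0.png

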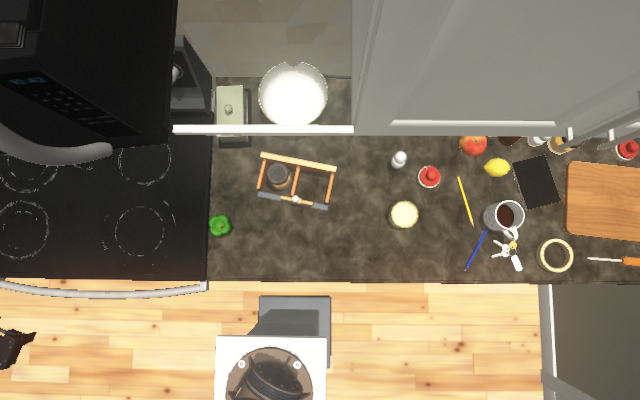

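The tin is out on the right (top picture about col 404, row 214). The jar stands in the left bay (278, 177), so the right bay is empty. The guard knob is at about (295, 199). The rack is turned about -0.17 rad. I'll move towards the rack for a closer look.

```bash
python3 -m inch '[[[-0.3,-0.25,0],0,1],[[-0.56,-0.49,0],0,1],[[-0.56,-0.49,0],0,1],[[-0.56,-0.49,0],0,1],[[-0.56,-0.49,0],0,1],[[-0.56,-0.49,0],0,1],[[-0.56,-0.49,0],0,1],[[-0.56,-0.49,0],0,1],[[-0.56,-0.49,0],0,1],[[-0.56,-0.49,0],0,1]]'
```

```text
t: 2.25
eef_pos: [415.6, 221.7, 214.9]
tcp_rot: [3.141, 0.0, 2.812]
ft_force: [0.4, -0.5, -0.5]
opening: 0.023
grip_force: 0.0
```

```bash
python3 -m inch '[[[0,0,0],1,1],[[0,0,0],1,1],[[0,0,0],1,1],[[0,0,0],1,1],[[0,0,0],1,1],[[0,0,0],1,1],[[0,0,0],1,1],[[0,0,0],1,1],[[0,0,0],1,1],[[0,0,0],1,1]]'
```

```text
t: 3.5
eef_pos: [415.0, 223.1, 214.8]
tcp_rot: [3.141, -0.0, 1.936]
ft_force: [0.2, 0.0, -0.1]
opening: 0.006
grip_force: 0.0
```

```bash
python3 -m inch '[[[0,0,0],1,1],[[0,0,0],1,1],[[0,0,0],1,1],[[0,0,0],1,1],[[0,0,0],1,1],[[0,0,0],1,1],[[-0.6,0.2,0],0,1],[[-0.9,0.3,0],0,1],[[-0.9,0.3,0],0,1],[[-0.9,0.3,0],0,1]]'
python3 - <<'E'
from h import *
np.set_printoptions(precision=1,suppress=True)
s=env.state();print(s["eef_pos"],s["tcp_rot"],s["t"],s["joints"])
p=eyes.read_camera("wrist");save(p,"w1.png")
for n,z in dict(bay_left=0,bay_right=0,guard_knob=78,jar=0,tin=0,rack=0).items():
    print(n,[(round(q["score"],2),np.array(q["centre"]),at(p,q["centre"],z)) for q in eyes.spot_point(n,p)[:2]])
E
```

```text
t: 4.75
eef_pos: [449.7, 15.5, 214.9]
tcp_rot: [3.141, -0.0, 1.416]
ft_force: [1.0, -0.0, -0.0]
opening: 0.008
grip_force: 0.0
[449.7  15.5 214.9] [ 3.1 -0.   1.4] 4.75 [-0.1  0.2  2.   0.   0.9  0. ]
bay_left [(0.74, array([174.8, 421. ]), array([563.6,  -8.5,   0. ]))]
bay_right [(0.7, array([252. , 412.7]), array([ 546. , -107.1,    0. ]))]
guard_knob [(0.67, array([253.6, 426. ]), array([542. , -70.2,  78. ]))]
jar [(0.66, array([177.7, 461. ]), array([610. , -19.3,   0. ]))]
tin []
rack []
```

View pics/w1.png

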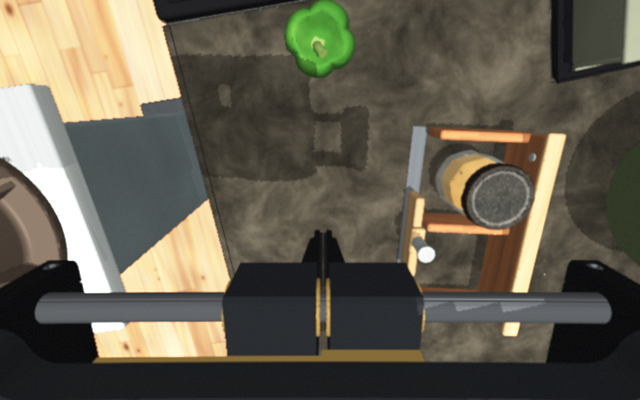

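The wrist picture shows the rack's back board running from (550,133) to (505,335), the knob head at (426,254) and the jar lid at (498,196). I'll refine the rack yaw from the straight edges.

Run:
```python
from h import *
np.set_printoptions(precision=1,suppress=True)
p=eyes.read_camera("wrist");t=eyes.read_camera("top")
hsv=cv2.cvtColor(t["pixels"],cv2.COLOR_RGB2HSV)
for nm,q,box in(("w",p,(400,100,600,345)),("t",t,(250,145,345,215))):
    for n in("bay_left","bay_right"):
        print(nm,n,[at(q,r["centre"],0) for r in eyes.spot_point(n,q)[:1]])
    for r in eyes.cut_out("rack",q)[:1]:
        m=r["mask"].astype(np.uint8);print(nm,m.sum());v=q["pixels"].copy();v[r["mask"]]=v[r["mask"]]//2+[0,127,0]
        x0,y0,x1,y1=box
        c=cv2.resize(v[y0:y1,x0:x1],None,fx=2 if nm=="w" else 6,fy=2 if nm=="w" else 6,interpolation=cv2.INTER_CUBIC)
        c0=cv2.resize(q["pixels"][y0:y1,x0:x1],(c.shape[1],c.shape[0]),interpolation=cv2.INTER_CUBIC)
        save({"pixels":c0},nm+"crop.png")
A=at(p,[133,550],75);B=at(p,[335,505],75);print(A,B,np.arctan2(*(A-B)[:2]))
s=env.state();print(s["t"])
```

```text
w bay_left [array([566.1,  -9.4,   0. ])]
w bay_right [array([ 541.2, -108.3,   -0. ])]
w 10934
t bay_left [array([564.5, -17.2,   0. ])]
t bay_right [array([ 542.5, -113.2,    0. ])]
t 1328
[661.6  35.3  75. ] [ 621. -180.   75.] 0.18660619576937398
5.5
```

View pics/wcrop.png

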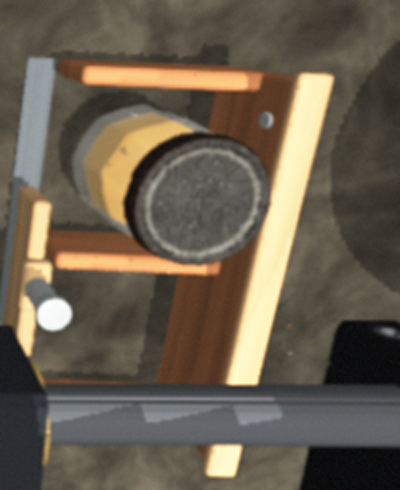

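View pics/tcrop.png

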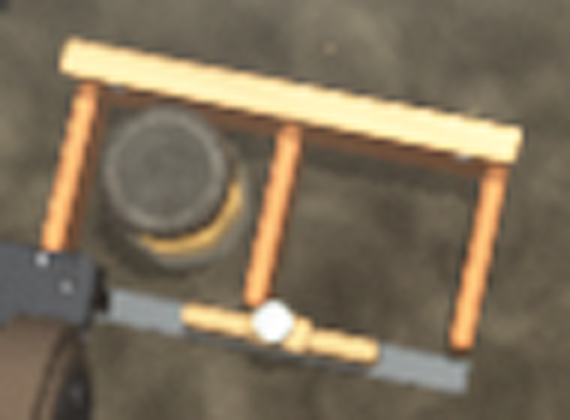

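The crops show clear edges: side board and divider front ends, back board corners, and the knob (top crop 272,322; wrist crop 52,313). I'll fit the rack pose to these.

Run:
```python
from h import *
from scipy.optimize import least_squares
np.set_printoptions(precision=1,suppress=True)
p=eyes.read_camera("wrist");t=eyes.read_camera("top")
W=[((297,75),90,107,75),((206,475),90,-107,75),((83,77),0,102,42),((57,261),0,0,42)]
T=[((60,72),90,107,75),((518,163),90,-107,75),((258,302),0,0,42),((461,350),0,-102,42)]
for name,sets in(("w",[(p,W,2,400,100)]),("t",[(t,T,6,250,145)]),("both",[(p,W,2,400,100),(t,T,6,250,145)])):
    def f(v):
        o=[]
        for q,L,s,x0,y0 in sets:
            for (c,r),x,y,z in L:
                P=at(q,[r/s+y0,c/s+x0],z)
                cs,sn=np.cos(v[2]),np.sin(v[2])
                o+=[v[0]+cs*x-sn*y-P[0],v[1]+sn*x+cs*y-P[1]]
        return np.array(o)
    r=least_squares(f,[555,-60,-.18],x_scale=[1,1,.01]);print(name,r.x[:2],round(r.x[2],4),r.fun)
print("knob",at(p,[313/2+100,52/2+400],78),at(t,[322/6+145,272/6+250],78))
print("tin",[at(t,q["centre"],0) for q in eyes.spot_point("tin",t)[:1]],[at(t,q["centre"],40) for q in eyes.cut_out("tin",t)[:1]])
```

```text
w [553.5 -59.4] -0.199 [ 2.2 -2.9  1.7  1.7 -1.6  1.1 -2.3  0.1]
t [549.4 -60.7] -0.1938 [ 0.9 -3.9  2.4  3.2 -3.1  1.5 -0.2 -0.8]
both [551.5 -59.9] -0.201 [ 0.5 -3.5 -0.5  1.1 -3.4  0.5 -4.2 -0.3  3.6 -3.9  3.6  3.6 -0.9  2.4
  1.3  0.2]
knob [541.4 -71.2  78. ] [538.3 -72.1  78. ]
tin [array([ 510.3, -378.8,    0. ])] [array([ 502.3, -370.8,   40. ])]
```

```bash
python3 -m inch '[[[0,0,0],0.46,1],[[-0.46,0.44,0],0,1],[[-0.46,0.44,0],0,1],[[-0.46,0.44,0],0,1],[[-0.46,0.44,0],0,1],[[0,0,0.66],0,1],[[0,0,0.66],0,1],[[0,0,0.66],0,1],[[0,0,0.66],0,1],[[0,0,0],0,1]]'
cat >> h.py <<'E'
O=np.array([552,-60.]);YAW=-.195
def rk(P):
    c,s=np.cos(YAW),np.sin(YAW);d=np.array(P[:2])-O;return np.array([c*d[0]+s*d[1],-s*d[0]+c*d[1]])
def wd(x,y):
    c,s=np.cos(YAW),np.sin(YAW);return O+[c*x-s*y,s*x+c*y]
E
python3 - <<'E'
from h import *
s=env.state();print(s["eef_pos"],s["tcp_rot"],rk(s["eef_pos"]),s["ft_force"])
E
```

```text
t: 6.95
eef_pos: [530.5, -111.3, 54.2]
tcp_rot: [-3.137, -0.001, 1.375]
ft_force: [0.2, 0.1, 0.8]
opening: 0.005
grip_force: 0.0
[ 530.51757799 -111.25297881   54.20855931] [-3.13674020e+00 -7.39303281e-04  1.37518071e+00] [-11.14416794 -54.44418989] [0.22154112 0.11114023 0.84583885]
```

```bash
python3 -m inch '[[[0.15,0,0],0,1],[[0.15,0,0],0,1],[[0.15,0,0],0,1],[[0.15,0,0],0,1],[[0.15,0,0],0,1],[[0.15,0,0],0,1],[[0.15,0,0],0,1],[[0.12,0,0],0,1],[[0.1,0,0],0,1],[[0,0,0],0,1]]'; python3 -c "
from h import *
s=env.state();print(rk(s['eef_pos']),s['ft_force'])"
```

```text
t: 8.2
eef_pos: [546.4, -36.3, 56.1]
tcp_rot: [-3.141, -0.0, 1.376]
ft_force: [-1.0, -0.1, -0.3]
opening: 0.003
grip_force: 0.0
[-10.07747112  22.12574652] [-0.95795579 -0.10402153 -0.26472201]
```

```bash
python3 -m inch '[[[0.05,0,0],0,1],[[0.05,0,0],0,1],[[0.05,0,0],0,1],[[0.04,0,0],0,1],[[0.04,0,0],0,1],[[0.02,0,0],0,1],[[0.0,0,0],0,1],[[0,0,0],0,1],[[0,0,0],0,1],[[0,0,0],0,1]]'; python3 -c "
from h import *
s=env.state();print(rk(s['eef_pos']),s['ft_force'])"
```

```text
t: 9.45
eef_pos: [548.9, -24.0, 56.2]
tcp_rot: [-3.141, 0.002, 1.376]
ft_force: [-5.6, -18.6, -0.2]
opening: 0.003
grip_force: 9.8
[-9.99149664 34.76161185] [ -5.57867346 -18.62797723  -0.17088148]
```

The guard is at its left end stop: 19 N reaction, at the predicted place. Next I'll lift and move behind the tin.

```bash
python3 -m inch '[[[-0.3,0,0],0,1],[[0,0,-0.8],0,1],[[0,0,-0.8],0,1],[[-0.6,0.1,0],0,1],[[-0.9,0.11,0],0,1],[[-0.9,0.11,0],0,1],[[-0.9,0.11,0],0,1],[[-0.9,0.11,0],0,1],[[-0.9,0.11,0],0,1],[[-0.9,0.11,0],0,1]]' && python3 -m inch '[[[-0.8,0.11,0],0,0.16],[[-0.15,0,0],-0.9,0.16],[[0,0,0],-0.9,0.16],[[0,0,0],-0.9,0.16],[[0,0,0],-0.74,0.16],[[0,0,0],0,0.16],[[0,0,0],0,0.16],[[0,0,0],0,0.16],[[0,0,0],0,0.16],[[0,0,0],0,0.16]]'
python3 - <<'E'
from h import *
np.set_printoptions(precision=1,suppress=True)
p=eyes.read_camera("wrist");save(p,"w2.png");t=eyes.read_camera("scene")
for q in(p,t):
  print([(r["score"],r["centre"],at(q,r["centre"],0)) for r in eyes.spot_point("tin",q)[:2]])
for r in eyes.cut_out("tin",p)[:1]:
  ys,xs=np.nonzero(r["mask"]);print(r["score"],ys.min(),ys.max(),xs.min(),xs.max())
E
```

```text
t: 10.7
eef_pos: [520.3, -403.8, 152.3]
tcp_rot: [3.141, -0.0, 1.375]
ft_force: [0.9, -0.1, -0.5]
opening: 0.006
grip_force: 0.0
t: 11.95
eef_pos: [516.2, -459.0, 152.2]
tcp_rot: [3.142, -0.0, 1.675]
ft_force: [0.0, -0.4, -0.8]
opening: 0.419
grip_force: 0.0
[(0.55, [98.1, 317.9], array([ 502.7, -379.1,    0. ]))]
[(0.69, [300.5, 348.2], array([ 492.9, -385.9,    0. ]))]
0.9 45 146 267 363
```

View pics/w2.png

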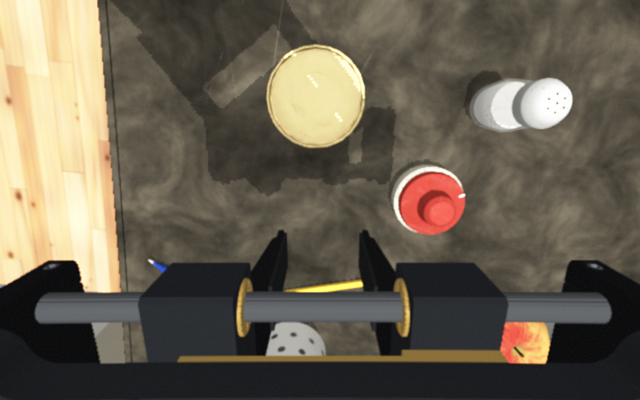

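The lid is a clean circle centred at about (315,96). The timer (430,205) is clear of the right finger.

Run:
```python
from h import *
np.set_printoptions(precision=1,suppress=True)
p=eyes.read_camera("wrist")
C=at(p,[95.5,315],58);print(C,at(p,[95.5,267],58),at(p,[95.5,363],58),at(p,[146,315],58),"timer",at(p,[205,395],20),"pencil",at(p,[290,290],3))
s=env.state();d=C[:2]-np.array(s["eef_pos"])[:2];y=s["tcp_rot"][2]
print("tin in tool x,y",d@[np.cos(y),np.sin(y)],d@[np.sin(y),-np.cos(y)],"target",[ (wd(-70,-51)-C[:2])@v for v in([np.cos(y),np.sin(y)],[np.sin(y),-np.cos(y)])])
```

```text
[ 501.1 -377.6   58. ] [ 464.8 -381.5   58. ] [ 537.4 -373.8   58. ] [ 504.8 -415.7   58. ] timer [ 586.1 -468.8   20. ] pencil [ 492.6 -582.     3. ]
tin in tool x,y 82.45328625205515 -6.471642501614953 target [np.float64(282.52687057162063), np.float64(1.897923072776937)]
```

```bash
python3 -m inch '[[[0,-0.11,0.5],0,0.16],[[0,0,0.6],0,0.16],[[0,0,0.6],0,0.16],[[0,0,0.5],0,0.16],[[0.2,0,0],0,0.16],[[0.2,0,0],0,0.16],[[0.1,0,0],0,0.16],[[0.1,0,0],0,0.16],[[0.1,0,0],0,0.16],[[0.1,0,0],0,0.16]]' && python3 -m inch '[[[0.14,0,0],0,0.16],[[0.18,0,0],0,0.16],[[0.2,0,0],0,0.16],[[0.2,0,0],0,0.16],[[0.2,0,0],0,0.16],[[0.2,0,0],0,0.16],[[0.2,0,0],0,0.16],[[0.18,0,0],0,0.16],[[0.12,0,0],0,0.16],[[0.06,0,0],0,0.16]]'
python3 - <<'E'
from h import *
np.set_printoptions(precision=1,suppress=True)
p=eyes.read_camera("wrist");save(p,"w3.png");s=env.state();y=s["tcp_rot"][2]
for r in eyes.cut_out("tin",p)[:1]:
  ys,xs=np.nonzero(r["mask"]);print(r["score"],ys.min(),ys.max(),xs.min(),xs.max(),at(p,[(ys.min()+ys.max())/2,(xs.min()+xs.max())/2],58))
print([(r["score"],at(p,r["centre"],0)) for r in eyes.spot_point("tin",p)[:1]])
print("if cradled:",np.array(s["eef_pos"])[:2]+42*np.array([np.cos(y),np.sin(y)]))
E
```

```text
t: 13.5
eef_pos: [504.9, -412.3, 20.8]
tcp_rot: [3.14, 0.002, 1.676]
ft_force: [0.5, -3.7, 3.2]
opening: 0.417
grip_force: 1.8
t: 14.75
eef_pos: [494.0, -311.2, 20.2]
tcp_rot: [-3.141, -0.0, 1.676]
ft_force: [0.6, -2.5, 1.9]
opening: 0.422
grip_force: 1.8
0.66 101 274 233 411 [ 488.4 -266.8   58. ]
[(0.74, array([ 490.3, -270.1,    0. ]))]
if cradled: [ 489.5 -269.2]
```

View pics/w3.png

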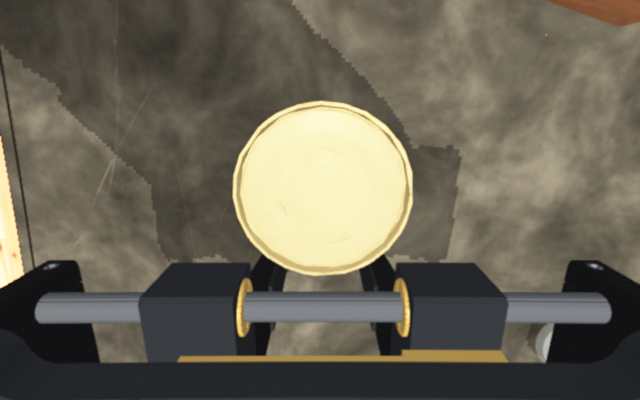

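```bash
python3 -m inch '[[[0.1,0,0],0,0.16],[[0.15,0,0],0,0.16],[[0.19,0,0],0,0.16],[[0.2,0.01,0],0,0.16],[[0.2,0.01,0],0,0.16],[[0.2,0.01,0],0,0.16],[[0.2,0.01,0],0,0.16],[[0.2,0,0],0,0.16],[[0.2,0,0],0,0.16],[[0.2,0,0],0,0.16]]' && python3 -m inch '[[[0.2,0,0],0,0.16],[[0.2,0,0],0,0.16],[[0.2,0,0],0,0.16],[[0.18,0,0],0,0.16],[[0.13,0,0],0,0.16],[[0.08,0,0],0,0.16],[[0.04,0,0],0,0.16],[[0,0,0],0,0.16],[[0,0,0],0,0.16],[[-0.2,0,0],0,0.16]]'
python3 - <<'E'
from h import *
np.set_printoptions(precision=1,suppress=True)
p=eyes.read_camera("wrist");save(p,"w4.png");s=env.state();y=s["tcp_rot"][2]
for r in eyes.cut_out("tin",p)[:1]:
  ys,xs=np.nonzero(r["mask"]);C=at(p,[(ys.min()+ys.max())/2,(xs.min()+xs.max())/2],58);print(r["score"],C,rk(C))
print(s["eef_pos"],rk(s["eef_pos"]))
for n in("bay_right","bay_left"): print([(r["score"],rk(at(p,r["centre"],0))) for r in eyes.spot_point(n,p)[:1]])
E
```

```text
t: 16.15
eef_pos: [484.8, -200.8, 20.2]
tcp_rot: [3.142, -0.0, 1.676]
ft_force: [-0.7, -0.7, -1.4]
opening: 0.419
grip_force: 0.6
t: 17.4
eef_pos: [479.6, -152.2, 20.2]
tcp_rot: [-3.141, -0.0, 1.676]
ft_force: [0.0, 0.9, -0.4]
opening: 0.42
grip_force: 0.0
0.66 [472.9 -95.2  58. ] [-70.8 -49.8]
[ 480.2 -153.8   20.3] [ -52.2 -106. ]
[(0.8, array([  2.4, -48.6]))]
[]
```

```bash
python3 -m inch '[[[-0.5,0,0],0,0.16],[[0,0,-0.75],1,0.16],[[0,0,-0.75],1,0.16],[[0,0,0],1,0.16],[[0,0,0],1,0.16],[[0,0,0],1,0.16],[[0,0,0],1,0.16],[[0,0,0],1,0.16],[[0,0,0],1,0.16],[[0,0,0],1,0.16]]' && python3 -m inch '[[[0,0,0],1,0.16],[[0,0,0],1,0.16],[[0,0,0],1,0.16],[[0,0,0],1,0.16],[[0,0,0],1,0.16],[[0,0,0],1,0.16],[[0,0,0],1,0.16],[[0,0,0],1,0.16],[[0,0,0],1,0.16],[[0,0,0],1,0.16]]' && python3 -m inch '[[[0,0,0],1,0.16],[[0,0,0],1,0.16],[[0,0,0],0.4,0.16],[[-0.4,-0.4,0],0,0.16],[[-0.5,-0.5,0],0,0.16],[[-0.35,-0.35,0],0,0.16],[[-0.2,-0.16,0],0,0.16],[[0,0,0],0,0.16],[[0,0,0],0,0.16],[[0,0,0],0,0.16]]'
python3 - <<'E'
from h import *
np.set_printoptions(precision=1,suppress=True)
p=eyes.read_camera("wrist");save(p,"w5.png");s=env.state()
for r in eyes.cut_out("tin",p)[:1]:
  ys,xs=np.nonzero(r["mask"]);C=at(p,[(ys.min()+ys.max())/2,(xs.min()+xs.max())/2],58);print(r["score"],C,rk(C))
print(s["eef_pos"],rk(s["eef_pos"]),s["joints"],s["tcp_rot"])
for n in("bay_right","bay_left"): print([(r["score"],rk(at(p,r["centre"],0))) for r in eyes.spot_point(n,p)[:1]])
E
```

```text
t: 18.85
eef_pos: [482.6, -181.8, 110.1]
tcp_rot: [-3.141, -0.0, 0.887]
ft_force: [-0.0, 0.1, -0.1]
opening: 0.42
grip_force: 0.0
t: 20.1
eef_pos: [482.7, -181.8, 110.2]
tcp_rot: [-3.141, 0.0, 0.015]
ft_force: [-0.5, -0.2, -0.0]
opening: 0.422
grip_force: 0.0
t: 21.35
eef_pos: [414.1, -82.9, 110.1]
tcp_rot: [-3.142, -0.0, -0.193]
ft_force: [-0.4, -0.2, -0.2]
opening: 0.423
grip_force: 0.0
0.7 [475.4 -98.7  58. ] [-67.6 -52.8]
[414.  -82.8 110.1] [-131.   -49.2] [-0.4  0.4  2.2  0.   0.6  1.4] [-3.1 -0.  -0.2]
[(0.77, array([  3.4, -49.9]))]
[(0.63, array([ 2.9, 54.7]))]
```

View pics/w5.png

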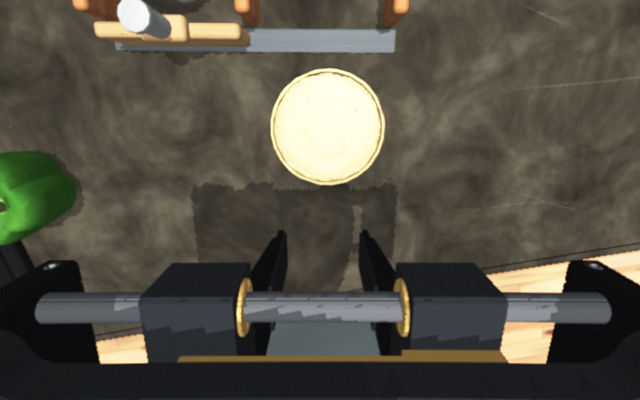

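The tin is at (328,127). The guard ends at col 248, clear of the right bay, and the bay's boards are at cols 247 and 396.

Run:
```python
from h import *
np.set_printoptions(precision=1,suppress=True)
p=eyes.read_camera("wrist")
print("div",rk(at(p,[24,247],42)),"right",rk(at(p,[20,396],42)),"tin",rk(at(p,[127,328],58)),"knob",rk(at(p,[14,146],78)))
```

```text
div [-5.1 -0.6] right [ -2.6 -96.6] tin [-68.7 -53.1] knob [-7.8 46.2]
```

```bash
python3 -m inch '[[[0,0,0.4],0,0.16],[[0,0,0.6],0,0.16],[[0,0,0.5],0,0.16],[[0.08,0,0],0,0.16],[[0.1,0,0],0,0.16],[[0.1,0,0],0,0.16],[[0.1,0,0],0,0.16],[[0.12,0,0],0,0.16],[[0.12,0,0],0,0.16],[[0.12,0,0],0,0.16]]' && python3 -m inch '[[[0.14,0,0],0,0.16],[[0.14,0,0],0,0.16],[[0.14,0,0],0,0.16],[[0.12,0,0],0,0.16],[[0.12,0,0],0,0.16],[[0.1,0,0],0,0.16],[[0.08,0,0],0,0.16],[[0.05,0,0],0,0.16],[[0,0,0],0,0.16],[[0,0,0],0,0.16]]'
python3 - <<'E'
from h import *
np.set_printoptions(precision=1,suppress=True)
p=eyes.read_camera("wrist");save(p,"w6.png");s=env.state()
for r in eyes.cut_out("tin",p)[:1]:
  ys,xs=np.nonzero(r["mask"]);C=at(p,[(ys.min()+ys.max())/2,(xs.min()+xs.max())/2],58);print(r["score"],C,rk(C))
print(s["eef_pos"],rk(s["eef_pos"]))
E
```

```text
t: 22.85
eef_pos: [457.5, -90.8, 20.3]
tcp_rot: [-3.141, 0.0, -0.192]
ft_force: [-3.3, 0.7, 3.2]
opening: 0.418
grip_force: 1.9
t: 24.1
eef_pos: [509.8, -101.0, 20.2]
tcp_rot: [3.142, -0.001, -0.192]
ft_force: [0.5, -0.4, -0.5]
opening: 0.42
grip_force: 0.0
0.66 [ 554.2 -110.9   58. ] [ 12.1 -49.5]
[ 509.8 -101.    20.2] [-33.5 -48.4]
```

View pics/w6.png

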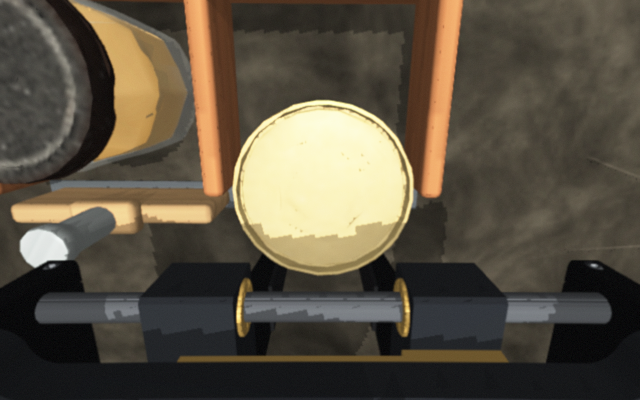

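The tin is entering the right bay, centred between the boards (cols 235 and 415). I'll push it home.

```bash
python3 -m inch '[[[0.06,0,0],0,0.16],[[0.1,0,0],0,0.16],[[0.1,0,0],0,0.16],[[0.1,0,0],0,0.16],[[0.1,0,0],0,0.16],[[0.08,0,0],0,0.16],[[0.06,0,0],0,0.16],[[0.03,0,0],0,0.16],[[0,0,0],0,0.16],[[0,0,0],0,0.16]]'; python3 -c "
from h import *
s=env.state();print(rk(s['eef_pos']),s['ft_force'])"
```

```text
t: 25.45
eef_pos: [546.8, -108.2, 20.3]
tcp_rot: [-3.142, -0.001, -0.192]
ft_force: [-0.1, 0.4, -0.2]
opening: 0.417
grip_force: 0.0
[  4.27627703 -48.28532232] [-0.07014779  0.44982391 -0.2245186 ]
```

```bash
python3 -m inch '[[[0.03,0,0],0,0.16],[[0.02,0,0],0,0.16],[[0.02,0,0],0,0.16],[[0.02,0,0],0,0.16],[[0,0,0],0,0.16],[[0,0,0],0,0.16],[[0,0,0],0,0.16],[[0,0,0],0,0.16],[[0,0,0],0,0.16],[[0,0,0],0,0.16]]'; python3 -c "
from h import *
s=env.state();print(rk(s['eef_pos']),s['ft_force'])"
```

```text
t: 26.7
eef_pos: [552.1, -109.2, 20.2]
tcp_rot: [-3.142, -0.0, -0.192]
ft_force: [-0.4, 0.2, -0.2]
opening: 0.418
grip_force: 0.2
[  9.59657545 -48.26009483] [-0.41586652  0.19118473 -0.22265212]
```

```bash
python3 -m inch '[[[0.02,0,0],0,0.16],[[0.02,0,0],0,0.16],[[0.02,0,0],0,0.16],[[0,0,0],0,0.16],[[0,0,0],0,0.16],[[0,0,0],0,0.16],[[0,0,0],0,0.16],[[0,0,0],0,0.16],[[0,0,0],0,0.16],[[0,0,0],0,0.16]]'; python3 -c "
from h import *
s=env.state();print(rk(s['eef_pos']),s['ft_force'])"
```

```text
t: 27.95
eef_pos: [555.2, -109.7, 20.1]
tcp_rot: [-3.141, 0.001, -0.192]
ft_force: [-4.8, 1.4, 2.2]
opening: 0.422
grip_force: 2.5
[ 12.73737656 -48.19448269] [-4.83743027  1.41882847  2.18193754]
```

```bash
python3 -m inch '[[[0.02,0,0],0,0.16],[[0.02,0,0],0,0.16],[[0,0,0],0,0.16],[[0,0,0],0,0.16],[[0,0,0],0,0.16],[[0,0,0],0,0.16],[[0,0,0],0,0.16],[[0,0,0],0,0.16],[[0,0,0],0,0.16],[[0,0,0],0,0.16]]'; python3 -c "
from h import *
s=env.state();print(rk(s['eef_pos']),s['ft_force'])
p=eyes.read_camera('wrist');save(p,'w7.png')"
```

```text
t: 29.2
eef_pos: [555.3, -109.7, 20.0]
tcp_rot: [-3.141, 0.006, -0.192]
ft_force: [-15.5, 1.8, 9.1]
opening: 0.42
grip_force: 7.7
[ 12.89962458 -48.1310281 ] [-15.45911581   1.819077     9.05250675]
```

View pics/w7.png

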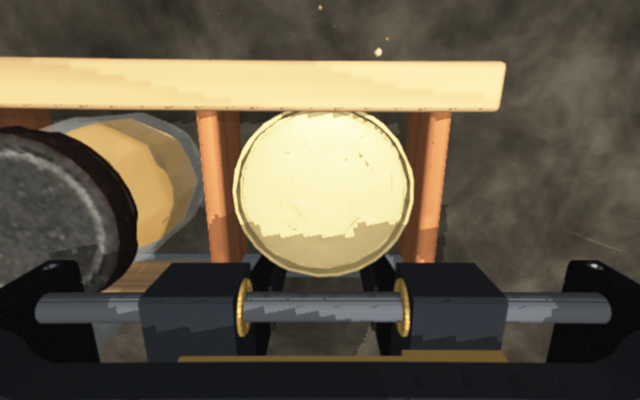

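The tin stands against the back board (lid's top edge at row 110 meets the board) with a 15 N reaction. I'll back off and go to the left of the knob.

```bash
python3 -m inch '[[[-0.1,0,0],0,0.16],[[-0.3,0,0],0,0.16],[[-0.5,0,0],0,0.16],[[0,0,-0.75],0,1],[[0,0,-0.75],0,1],[[0.1,-0.5,0],0,1],[[0.1,-0.6,0],0,1],[[0.15,-0.65,0],0,1],[[0.13,-0.6,0],0,1],[[0,0,0],0,1]]'
python3 - <<'E'
from h import *
np.set_printoptions(precision=1,suppress=True)
s=env.state();print(rk(s['eef_pos']),s['eef_pos'],s['ft_force'])
p=eyes.read_camera('top');save(p,'t2.png')
for n,z in(("tin",58),("jar",86),("guard_knob",78)):
  for r in eyes.boxes_of(n,p)[:1]: print(n,r["score"],rk(at(p,r["centre"],z)))
E
```

```text
t: 30.5
eef_pos: [561.2, 34.7, 110.3]
tcp_rot: [-3.141, -0.002, -0.189]
ft_force: [-0.5, -0.4, 0.8]
opening: -0.001
grip_force: 0.0
[-9.3 94.7] [561.2  34.7 110.3] [-0.5 -0.4  0.8]
tin 0.56 [ 56.6 -43. ]
jar 0.8 [48.6 41. ]
```

```bash
python3 -m inch '[[[0,0,0.45],0,1],[[0,0,0.45],0,1],[[0,0.15,0],0,1],[[0,0.15,0],0,1],[[0,0.15,0],0,1],[[0,0.15,0],0,1],[[0,0.15,0],0,1],[[0,0.15,0],0,1],[[0,0.15,0],0,1],[[0,0.15,0],0,1]]' && python3 -m inch '[[[0,0.15,0],0,1],[[0,0.15,0],0,1],[[0,0.15,0],0,1],[[0,0.15,0],0,1],[[0,0.1,0],0,1],[[0,0.05,0],0,1],[[0,0.04,0],0,1],[[0,0,0],0,1],[[0,0,0],0,1],[[0,0,0],0,1]]'; python3 -c "
from h import *
s=env.state();print(rk(s['eef_pos']),s['ft_force'])"
```

```text
t: 31.95
eef_pos: [546.2, -38.4, 56.2]
tcp_rot: [-3.141, -0.0, -0.192]
ft_force: [-0.0, 1.6, 1.6]
opening: 0.003
grip_force: 1.0
t: 33.2
eef_pos: [537.3, -84.3, 56.2]
tcp_rot: [3.142, -0.0, -0.192]
ft_force: [0.3, -0.3, -0.1]
opening: 0.004
grip_force: 0.0
[ -9.7035555  -26.68042519] [ 0.32032409 -0.26940534 -0.09535893]
```

```bash
python3 -m inch '[[[0,0.04,0],0,1],[[0,0.04,0],0,1],[[0,0.03,0],0,1],[[0,0.03,0],0,1],[[0,0,0],0,1],[[0,0,0],0,1],[[0,0,0],0,1],[[0,0,0],0,1],[[0,0,0],0,1],[[0,0,0],0,1]]'; python3 -c "
from h import *
s=env.state();print(rk(s['eef_pos']),s['ft_force'])"
```

```text
t: 34.45
eef_pos: [536.1, -89.9, 56.2]
tcp_rot: [-3.138, -0.0, -0.192]
ft_force: [7.4, 27.1, 1.5]
opening: 0.004
grip_force: 13.5
[ -9.80967016 -32.42088257] [ 7.43770934 27.05855191  1.46655344]
```

The guard is at its right end stop: 27 N, at the predicted -32. I'll back off, lift clear and check.

```bash
python3 -m inch '[[[0,-0.1,0],0,1],[[0,-0.3,0],0,1],[[0,0,-0.6],0,1],[[0,0,-0.8],0,1],[[-0.5,0,-0.4],0,1],[[-0.8,0,0],0,1],[[-0.7,0,0],0,1],[[0,0,0],0,1],[[0,0,0],0,1],[[0,0,0],0,1]]'
python3 - <<'E'
from h import *
np.set_printoptions(precision=1,suppress=True)
p=eyes.read_camera('wrist');t=eyes.read_camera('top')
c=cv2.resize(t["pixels"][120:250,200:440],(720,390));save({"pixels":c},'t3.png')
print(env.state()["t"])
for n,z in(("tin",58),("guard_knob",78)):
  for r in eyes.boxes_of(n,p)[:1]: print(n,r["score"],rk(at(p,r["centre"],z)))
v=cv2.resize(p["pixels"],(624,390));save({"pixels":np.vstack([v[:, :],])},'w8.png')
E
```

```text
t: 35.7
eef_pos: [423.4, -46.3, 164.1]
tcp_rot: [3.142, -0.0, -0.192]
ft_force: [0.7, 0.6, -0.3]
opening: 0.004
grip_force: 0.0
35.8
tin 0.72 [ 17.1 -44.2]
guard_knob 0.78 [-13.2 -43.9]
```

View pics/w8.png

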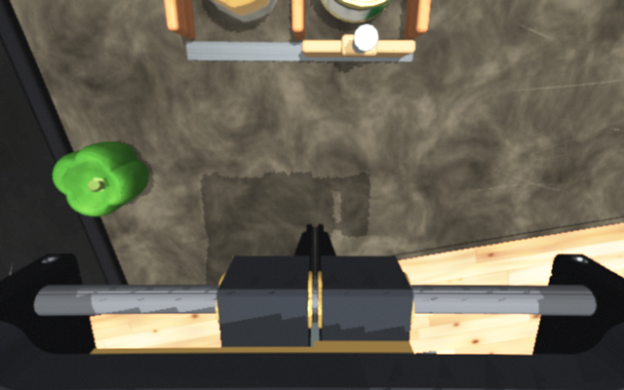

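The guard lies fully across the right bay, at the rail's end (col 414), with the tin standing behind it. The pepper is in place and the arm is clear.

```bash
python3 -c "
from cell import env
print(env.job_done())"
```

```text
the job is handed in; nothing more can be done
None
```

The job is handed in at about 36 s: the tin stands home in the right bay against the back board, and the guard is slid to its end stop across it. I moved nothing else, though the last views did not cover the shaker and timer; no verdict came back.

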